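Set up a descaling soak: tip the tap nuts into the bowl, open the safety cap

ROBOT

A 6-joint arm with a two-finger parallel gripper is mounted at the origin on a cart in front of the work surface, level with it; the furniture and walls round the work are solid. World frame = base frame: x ahead of the robot, y to its left, z up, the work surface at z = 0. Lengths are in m, angles in rad, forces in N, time in s.
With the tool pointing down it reaches from about 0.325 to 0.85 m from the base axis. Payload 4.4 kg.
Tool frame: the origin (TCP) lies midway between the tips of the shut fingers; the grasp point (between the pads) lies 19 mm behind it; z points along the fingers, y is the line along which they close (so a half turn about z gives the same grasp; the last joint's range is limited). The gripper opens to 94 mm and grips with 3 to 60 N. Pads are 16 mm wide; open, the fingers measure 119 mm over their backs; the gripper's body (75 mm by 177 mm) begins 78 mm behind the grasp point.
Start: joints at [1.032, 0.207, 1.542, -0, 1.393, -0.15], TCP at [0.218, 0.532, 0.205] pointing down, gripper open.
Joint ranges: [-2.73, 2.73], [-0.86, 2.22], [0.23, 2.46], [-1.11, 4.25], [0.08, 2.63], [-2.82, 2.82]. Speed limits (rad/s): [2.79, 2.79, 3.14, 3.14, 3.14, 3.14].

INTERFACE

Orientations are given as a rotation vector (axis times angle).
In Python, from bench import readout, optics, robot gives the robot as it stands. The module is installed in compiled form; this text tells all that it offers.
- The arm moves only by the tool move_arm, never from a script. Its argument "series" is a list of rows, each a list of 7 numbers: the gripper command: -1 is shut, 1 is fully open, values between are in proportion, then the shift along the tool's x, y, z normalised to -1 to 1, where 1 is 0.5 m, then the turn, a rotation vector about the tool's x, y, z normalised to -1 to 1, where 1 is 180 degrees. In form: [[hand, dx, dy, dz, wx, wy, wz], ...]. A call has 1 to 10 rows; each row is the pose to reach, as a shift and turn from the pose commanded when the call began, along the tool's axes at that moment, turning the shorter way round; what a row does not reach only later rows make up. A row lasts 1/12 s, in which the tool goes at most 41.7 mm and 7.16 degrees, less where a joint would pass 70% of its speed; a pose out of reach is approached as far as the arm can. A call with a number of a shift or a turn outside -1 to 1 is refused whole. A call with a gripper value outside its range is refused whole. The fingers move at their own pace and stop on an object; "squeeze" is the grip in N (left out, the last holds). Time passes only in rows, so rows that repeat a pose let the fingers close. It gives the time, the measured TCP pose, the force, the opening and the grip force at its end, in the units of the state.
- readout.sense(): the state, without advancing time (a new reading comes with each control period).
- optics.get_image(name): name is "scene" or "top"; returns the picture (400x640x3 uint8, red, green, blue); there is no depth.
- optics.get_calibration(name): a dict with "fx", "fy", "cx", "cy" (pixels), "T" (4x4, takes a point from camera to world coordinates). Camera axes: x right, y up, looking along -z (the intrinsics and any distortion apply to the point x, -y, -z); pixel columns grow to the right and rows downward; lengths in m; the calibration is good to about 2 mm. A picture is of the moment at which its call begins. get_calibration takes no time and is no camera call.
- robot.hand_in(): hands the job in; it is judged then, once.
The state is a dict: "time": time; "joint_positions": joint angles; "joint_vel": joint speeds; "joint_efforts": joint torques, N m; "eef_pos": TCP position; "tcp_rot": TCP orientation; "ft_force": force on the tool from outside, world axes, zero at the start; "torque": the same for the moment, N m; "finger_gap": finger opening in m; "grasp_force": force on a finger pad.
Only numpy, scipy, OpenCV 4.12 (cv2) and the standard library are available. Lean on these libraries where they do the work, as an engineer would, in place of code of your own. Each camera call takes 0.05 s, during which the arm holds its last target. There are 200 camera calls.

TASK

Get the descaling soak ready: pick up the scoop tray by its upright grip plate, tip it so that all three brass tap nuts slide off into the steel bowl, and set the empty tray back down flat on the worktop. Then open the descaler bottle: press its safety cap down, keep it pressed while you twist it anticlockwise about a quarter turn, and lift it off. Finish while still holding the cap: keep it gripped, upright and still, about 6 cm above where it sat and over the bottle; leave the other things on the worktop where they are.

Things in the scene. Friction and masses are not known exactly. Their poses are not given: they have to be found in the camera images.
- tray: Plain aluminium scoop tray lying flat left of the bowl, 130 x 90 mm, about 0.2 kg. Origin: centre of its underside; x along its length, y across, z up. Floor 4 mm thick, polished: nuts start to slide at 13 to 20 degrees of tilt. Sides 22 mm high, 4 mm thick. The -x end, towards the bowl, is open (lip). At the +x end stands an upright grip plate.
- tray_grip (a point): Point to pinch on the tray's grip plate (8 mm thick along tray x, 60 mm wide along y, top 64 mm above the tray's underside): in its middle plane, at x = +61 mm, 48 mm above the underside, 16 mm below the plate's top edge. Pinch from above, fingers closing along the tray's x. Axes as the tray's.
- tray_lip (a point): Middle of the tray's open lip edge, at x = -65 mm in the tray's frame, on the upper face of the floor. (Room: a bottle shelf overhangs the back of the worktop, its front edge 0.61 m ahead of the robot, its underside 0.42 m up: keep the wrist in front of it.)
- nut_a: Hexagonal brass tap nut, 26 mm across flats (30 mm across corners), 16 mm high, about 40 g; origin at the centre of its underside. Starts on the tray.
- nut_b: Second, equal brass nut on the tray.
- nut_c: Third, equal brass nut on the tray.
- bowl: Round steel bowl standing loose on the worktop, rim 150 mm across outside, 65 mm high, wall 4 mm, 0.5 kg; it narrows to a foot 68 mm across. Origin: centre of its underside, z up.
- bottle: White round descaler bottle, 69 mm in diameter, in a screwed-down steel holder (base 96 x 96 mm), so it cannot move. Origin: centre of the holder's underside, on the worktop; z up along the bottle's axis. The shoulder narrows between 93 and 112 mm height to a neck collar 44 mm across, whose top is at 126 mm.
- cap: Grey round ribbed push-and-turn cap on the bottle, 50 mm across, 30 mm high, 70 g. Origin: centre of its lower edge, z up; locked, it sits 134.5 mm above the bottle's origin, its x along the bottle's x. A spring holds it up with 6 N. It turns only when pressed down 5 mm or more (6.5 mm is ideal, 12.5 N; hard stop at 8.5 mm). Grip it across the diameter at any yaw.
- cap_grip (a point): Point on the cap's axis 18 mm above its lower edge, the height to grip at. Kept pressed, the cap turns anticlockwise seen from above (clockwise is blocked); from 50 degrees on it is unlocked, 75 degrees (1.3 rad) is safe, a stop comes at about 135 degrees. It then lifts straight up off the neck.
- spring_disc (a joint): How far the spring disc inside the bottle neck is pressed down by the cap, in m: 0 as the cap rests locked, about 0.0065 when the cap is pressed for turning, -0.002 when the cap is off.
- tea_tin: Bystander: green and dark grey round tea tin, 74 mm across, 92 mm high; origin at the centre of its underside.
- valve: Bystander: brass ball valve with a red lever, 115 mm long, 49 mm high, lying behind the bowl; origin near the middle of its underside.
- spare_cap: Bystander: flat black screw cap lying on the worktop, 57 mm across, 24 mm high; origin at the centre of its underside. Not the bottle's cap.
- tape: Bystander: white roll of tape lying flat, 52 mm across, 15 mm high; origin at the centre of its underside.
Not all that is in view belongs to the job. Of the things like the cap, leave any that is brown; of the rest the smaller one is meant.

How it is judged:
By the outcome, as a careful person would: the job done as asked, in the order asked, and still so for the second after the job is handed in, while the arm keeps its last pose, push and grip.
It also fails if it takes over 61 s, if anything falls off the work surface, if the arm or the gripper's body presses on something with over 40 N, if the wrist force passes 120 N, or if a joint passes its speed limit or range.

## Working session

There is one attempt and no reset: what is moved stays moved. The work goes in short steps, Python scripts to look and compute and a tool call to move; the robot and the scene stay as the last step left them, time stands still between calls to the robot, and variables do not carry over. Pictures are saved under pics/ and viewed, at most 14 in all, crops included, and the job is handed in when it is done.

Besides the shell and the picture viewer there is one more tool, called after "Call:" as name([rows], argument=value, ...), one row to a line, values as JSON. move_arm: Moves the arm, as the interface text tells. Scaled input: -1 to 1 covers 0.5 m each way for a shift and 180 degrees each way for a turn. Its arguments: {"type":"object","properties":{"series":{"type":"array","items":{"type":"array","items":{"type":"number","minimum":-1,"maximum":1}}},"squeeze":{"type":"number"}},"required":["series"]}

```bash
mkdir -p pics; python3 - <<'E'
from bench import readout, optics
import cv2, numpy as np
np.set_printoptions(precision=4,suppress=True)
for n in("scene","top"):
    im=optics.get_image(n); cv2.imwrite(f"pics/{n}0.png",im[:,:,::-1]); c=optics.get_calibration(n); print(n,c)
s=readout.sense(); print(s)
E
```

```text
scene {'fx': 444.0404457023351, 'fy': 444.0404457023351, 'cx': 325.94169366594116, 'cy': 194.51330567217636, 'T': array([[-0.7772,  0.2681, -0.5693, -0.343 ],
       [-0.629 , -0.3029,  0.7159,  1.1613],
       [ 0.0195,  0.9145,  0.4041,  0.745 ],
       [ 0.    ,  0.    ,  0.    ,  1.    ]])}
top {'fx': 391.0718214750675, 'fy': 391.0718214750675, 'cx': 322.72749492492943, 'cy': 201.28930856363448, 'T': array([[ 0.0022,  0.9886, -0.1505,  0.3761],
       [-0.9999,  0.0045,  0.0149,  0.0159],
       [ 0.0154,  0.1505,  0.9885,  1.2685],
       [ 0.    ,  0.    ,  0.    ,  1.    ]])}
{'time': 0.1, 'joint_positions': array([ 1.0315,  0.2074,  1.5428,  0.    ,  1.3935, -0.1505]), 'joint_vel': array([ 0.0002, -0.0022, -0.0035,  0.0017, -0.0012,  0.001 ]), 'joint_efforts': array([ -0.0003, -37.1869, -28.2293,   0.0701,   0.0311,  -0.0001]), 'eef_pos': array([0.2176, 0.5315, 0.2044]), 'tcp_rot': array([-0.6068, -3.0817,  0.003 ]), 'ft_force': array([ 0.6683,  0.295 , -0.2599]), 'torque': array([ 0.0537,  0.0125, -0.0019]), 'grasp_force': 0.0, 'finger_gap': 0.09418444537835875}
```

View pics/scene0.png

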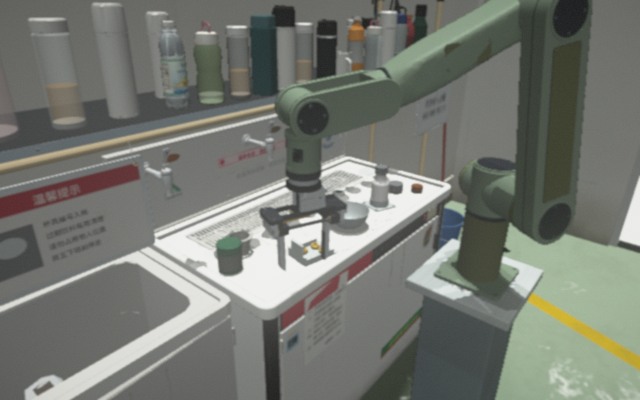

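View pics/top0.png

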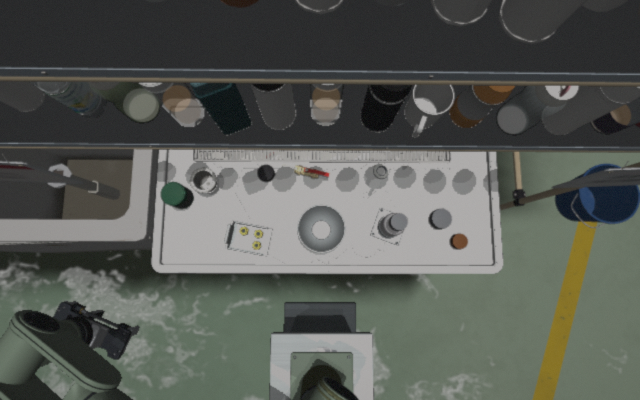

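The scene view shows the tin, tray, bowl and bottle. In the top view the tray is at about (250,238), the bowl at (321,229) and the bottle in its holder at (392,225). A grey round thing sits at (440,218) and a brown one at (459,241). I'll zoom in on these.

```bash
python3 - <<'E'
import cv2, numpy as np
a=cv2.imread("pics/top0.png"); b=cv2.imread("pics/scene0.png")
A=cv2.resize(a[150:270,150:350],None,fx=4,fy=4,interpolation=cv2.INTER_CUBIC)[:, :800]
B=cv2.resize(a[150:270,340:500],None,fx=5,fy=5,interpolation=cv2.INTER_CUBIC)
cv2.imwrite("pics/zA.png",A);cv2.imwrite("pics/zB.png",B)
C=cv2.resize(b[150:280,270:460],None,fx=4,fy=4,interpolation=cv2.INTER_CUBIC);cv2.imwrite("pics/zC.png",C)
E
```

```text
(no output)
```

View pics/zA.png

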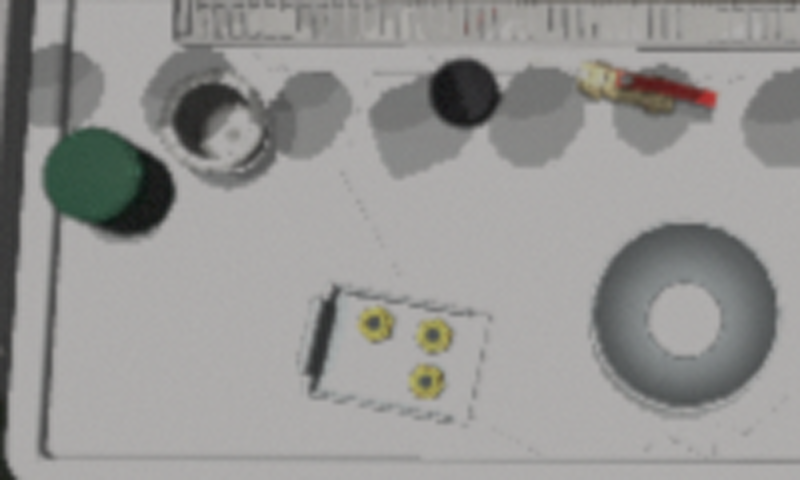

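View pics/zB.png

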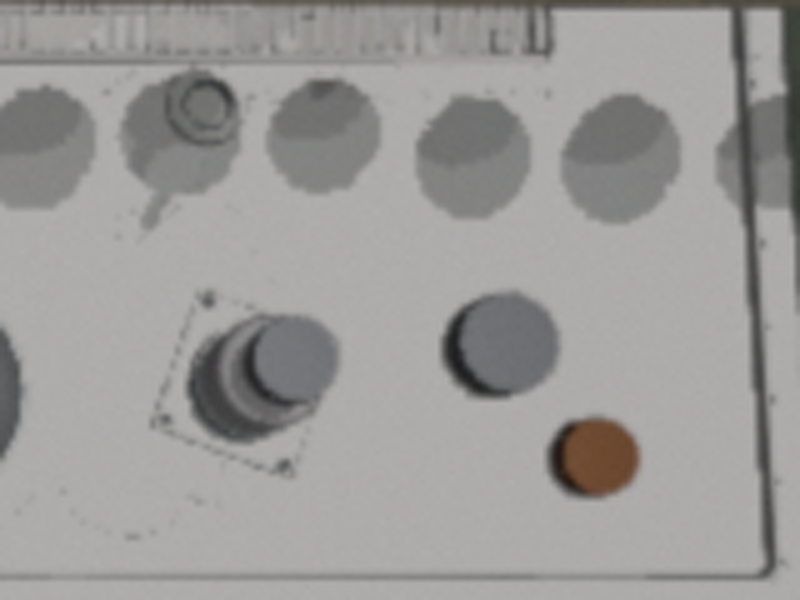

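View pics/zC.png

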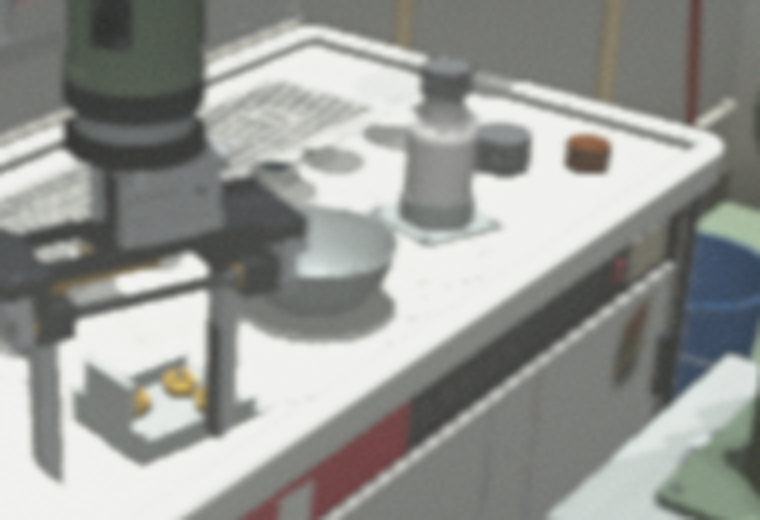

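The two zooms show:
- **Tray:** grip plate at the left end, zoom (325,340). The lip runs from (490,318) to (470,425).
- **Nuts:** at (376,324), (434,335) and (427,381).
- **Bowl:** centred at (685,315).
- **Cap:** on the bottle at zB (295,360). The larger grey disc and the brown one are loose decoys.

Next I'll take exact measurements and one enhanced tray crop.

```bash
cat > h.py <<'E'
import numpy as np, cv2
from bench import optics, readout
np.set_printoptions(precision=4,suppress=True)
def ray(n,uv,z):
    c=optics.get_calibration(n);T=c["T"];u,v=uv
    d=T[:3,:3]@np.array([(u-c["cx"])/c["fx"],-(v-c["cy"])/c["fy"],-1]);o=T[:3,3]
    return o+d*(z-o[2])/d[2]
def proj(n,p):
    c=optics.get_calibration(n);T=c["T"];q=T[:3,:3].T@(np.array(p)-T[:3,3])
    return np.array([c["cx"]+c["fx"]*q[0]/-q[2],c["cy"]-c["fy"]*q[1]/-q[2]])
def blob(m,lo=10):
    n,l,s,c=cv2.connectedComponentsWithStats(m.astype(np.uint8))
    return [(c[i],s[i]) for i in range(1,n) if s[i][4]>=lo]
E
python3 - <<'E'
from h import *
a=cv2.imread("pics/top0.png").astype(int); g=a.mean(2); sat=a.max(2)-a.min(2)
print("gray samples cap",a[222,399],"tbl",a[250,430],"decoy",a[218,441],"bowl",a[215,321],a[229,321],"shad",a[222,383])
R=np.zeros(g.shape,bool)
def reg(x0,y0,x1,y1):
    m=R.copy();m[y0:y1,x0:x1]=1;return m
for c,s in blob((sat>60)&reg(225,222,275,258),6): print("nut",c,s,ray("top",c+0.0,.020))
for c,s in blob((g<145)&reg(290,195,352,260),300): print("bowl",c,s,ray("top",c,.065), ray("top",(s[0]+s[2]/2-.5,s[1]+s[3]/2-.5),.065),"diam",s[2]*1.204/391,s[3]*1.204/391)
# cap disc: use colour band
cc=a[222,399]
m=(abs(a-cc).max(2)<14)&reg(385,205,415,240)
for c,s in blob(cv2.morphologyEx(m.astype(np.uint8),cv2.MORPH_OPEN,np.ones((5,5)))): print("cap",c,s,ray("top",c,.1645),"d",s[2]*1.104/391,s[3]*1.104/391, 'eqd',2*np.sqrt(s[4]/np.pi)*1.104/391)
m=(abs(a-a[218,441]).max(2)<14)&reg(425,205,455,235)
for c,s in blob(m): print("decoy",c,s,ray("top",c,.03),'eqd',2*np.sqrt(s[4]/np.pi)*1.24/391)
# bright inside of the scene cap
for z in ((380.5,209),(396,243)): pass
for p in((208,300),(165,420),(285,465)): print("screw",ray("top",(340+p[0]/5-.4,150+p[1]/5-.4),.006))
A=a[215:265,220:285].astype(np.uint8)
A=cv2.resize(A,None,fx=12,fy=12,interpolation=cv2.INTER_CUBIC)
A=np.clip((A.astype(float)-60)*1.5,0,255)
lab=cv2.createCLAHE(4,(4,4)).apply(A.mean(2).astype(np.uint8))
cv2.imwrite("pics/zT.png",lab)
E
```

```text
gray samples cap [120 119 116] tbl [172 173 175] decoy [115 112 111] bowl [126 124 120] [172 173 175] shad [77 74 77]
nut [243.7037 230.6296] [240 227   8   8  27] [0.4706 0.2485 0.02  ]
nut [258.4348 233.3478] [255 230   7   7  23] [0.4621 0.2014 0.02  ]
nut [256.5926 245.    ] [253 242   7   7  27] [0.4252 0.2063 0.02  ]
bowl [320.5362 228.5781] [ 297  206   48   48 1479] [0.4743 0.0043 0.065 ] [0.4714 0.0044 0.065 ] diam 0.14780562659846547 0.14780562659846547
cap [398.774  220.9663] [392 213  15  17 208] [ 0.4886 -0.2171  0.1645] d 0.04235294117647059 0.048 eqd 0.04594931514497754
decoy [441.3924 218.1424] [433 209  18  21 288] [ 0.5118 -0.3824  0.03  ] eqd 0.060729014141926524
screw [ 0.5417 -0.194   0.006 ]
screw [ 0.4634 -0.1646  0.006 ]
screw [ 0.4347 -0.2416  0.006 ]
```

View pics/zT.png

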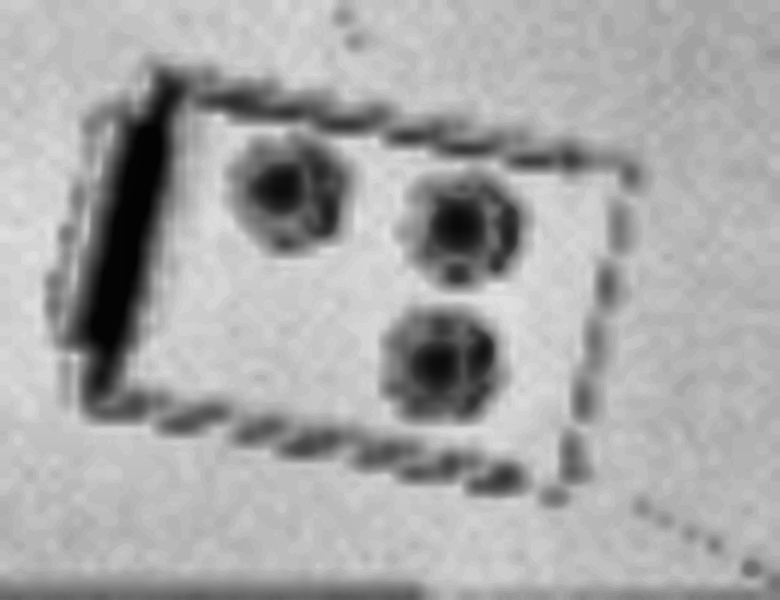

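In the enhanced tray crop, the lip corners are at (632,168) and (568,490). The plate's dark inner face runs from (160,90) to (95,390). Next I'll fit the tray pose to these points and reproject it as a check.

```bash
python3 - <<'E'
from h import *
from scipy.optimize import least_squares
px=lambda p:np.array([220+(p[0]+.5)/12-.5,215+(p[1]+.5)/12-.5])
L=px((632,168)),px((568,490))
P=[ray("top",l,.003) for l in L];print("lip",P,np.linalg.norm(P[0]-P[1]))
# model pts (tray frame) <-> zoom px ; lip corners, back plate top corners (outer), inner wall lines
M=[((-65,-45,2),(632,168)),((-65,45,2),(568,490)),((65,-30,64),(92,112)),((65,30,64),(50,312)),((57,-45,22),(170,80)),((57,45,22),(92,405)),((-65,-41,22),(575,157)),((-65,41,22),(515,482))]
def T(q,m):
    c,s=np.cos(q[2]),np.sin(q[2]);m=np.array(m)/1000
    return np.array([q[0]+c*m[0]-s*m[1],q[1]+s*m[0]+c*m[1],m[2]])
f=lambda q:np.concatenate([proj("top",T(q,m))-px(u) for m,u in M])
r=least_squares(f,[.45,.22,1.4],loss="soft_l1");print(r.x,np.degrees(r.x[2]));print(r.fun.reshape(-1,2) if len(r.fun)==16 else 0)
print("grip",T(r.x,(61,0,48)),"lip",T(r.x,(-65,0,4)))
for n in([.4706,.2485],[.4621,.2014],[.4252,.2063]):
    d=np.array(n)-r.x[:2];c,s=np.cos(r.x[2]),np.sin(r.x[2]);print("nut in tray",c*d[0]+s*d[1],-s*d[0]+c*d[1])
from scipy.spatial.transform import Rotation as Ro
print(Ro.from_rotvec(readout.sense()["tcp_rot"]).as_matrix())
E
```

```text
lip [array([0.4789, 0.16  , 0.003 ]), array([0.3929, 0.1751, 0.003 ])] 0.08730499432539388
[0.4482 0.2336 1.3868] 79.46056058235311
[[-0.4122 -0.5008]
 [-0.8321  0.2568]
 [-0.1256 -0.5799]
 [-0.9836  1.9945]
 [-0.1443 -0.8051]
 [ 0.0973  0.0254]
 [ 3.3686  1.1285]
 [ 3.0356 -0.4184]]
grip [0.4594 0.2936 0.048 ] lip [0.4364 0.1697 0.004 ]
nut in tray 0.018758641600722888 -0.019251425060308452
nut in tray -0.02910149986408301 -0.01950999607331604
nut in tray -0.031033630620879132 0.017663742919938885
[[-0.9254  0.3791 -0.0011]
 [ 0.3791  0.9253 -0.0018]
 [ 0.0003 -0.002  -1.    ]]
```

```bash
cat >> h.py <<'E'
from scipy.spatial.transform import Rotation as Ro
def tool(az,tilt=0):
    "tool y at azimuth az (deg), pointing down, then tilted about tool x"
    a=np.radians(az);y=np.array([np.cos(a),np.sin(a),0]);z=np.array([0,0,-1.])
    return Ro.from_matrix(np.c_[np.cross(y,z),y,z])*Ro.from_euler("x",tilt,degrees=True)
def row(p,R,s=None):
    s=s or readout.sense();R0=Ro.from_rotvec(s["tcp_rot"])
    return np.r_[R0.inv().apply(np.array(p)-s["eef_pos"])/.5,(R0.inv()*R).as_rotvec()/np.pi].round(4)
E
python3 -c "
from h import *
print(row([.4585,.2925,.1],tool(80)))"
```

```text
[-0.6271 -0.2592  0.2091 -0.0006 -0.0002 -0.0682]
```

Call:
move_arm([
  [-0.2, -0.627, -0.259, 0.209, -0.0006, 0, -0.068],
  [-0.2, -0.627, -0.259, 0.209, -0.0006, 0, -0.068],
  [-0.2, -0.627, -0.259, 0.209, -0.0006, 0, -0.068],
  [-0.2, -0.627, -0.259, 0.209, -0.0006, 0, -0.068],
  [-0.2, -0.627, -0.259, 0.209, -0.0006, 0, -0.068],
  [-0.2, -0.627, -0.259, 0.209, -0.0006, 0, -0.068],
  [-0.2, -0.627, -0.259, 0.209, -0.0006, 0, -0.068],
  [-0.2, -0.627, -0.259, 0.209, -0.0006, 0, -0.068],
  [-0.2, -0.627, -0.259, 0.209, -0.0006, 0, -0.068],
  [-0.2, -0.627, -0.259, 0.209, -0.0006, 0, -0.068],
], squeeze=30)

```text
time: 0.93
eef_pos: [0.4607, 0.2893, 0.0987]
tcp_rot: [-0.283, -3.127, 0.002]
ft_force: [-0.9, -0.5, 0.3]
finger_gap: 0.0376
grasp_force: 0.0
```

```bash
python3 -c "
from h import *
s=readout.sense();print(s['time'],s['eef_pos'],s['finger_gap'],s['joint_positions'])
print(row([.4585,.2925,.03],tool(80)))
im=optics.get_image('scene')[:,:,::-1];print(proj('scene',[.4585,.2925,.06]))
cv2.imwrite('pics/s1.png',cv2.resize(im[170:290,230:390],None,fx=5,fy=5,interpolation=cv2.INTER_CUBIC))"
```

```text
0.9333 [0.4607 0.2893 0.0987] 0.03762381761590509 [ 0.4017  0.2556  1.7178 -0.0001  1.1701 -0.9883]
[ 0.0052  0.0056  0.1375 -0.0004 -0.0005 -0.002 ]
[296.5165 243.1123]
```

View pics/s1.png

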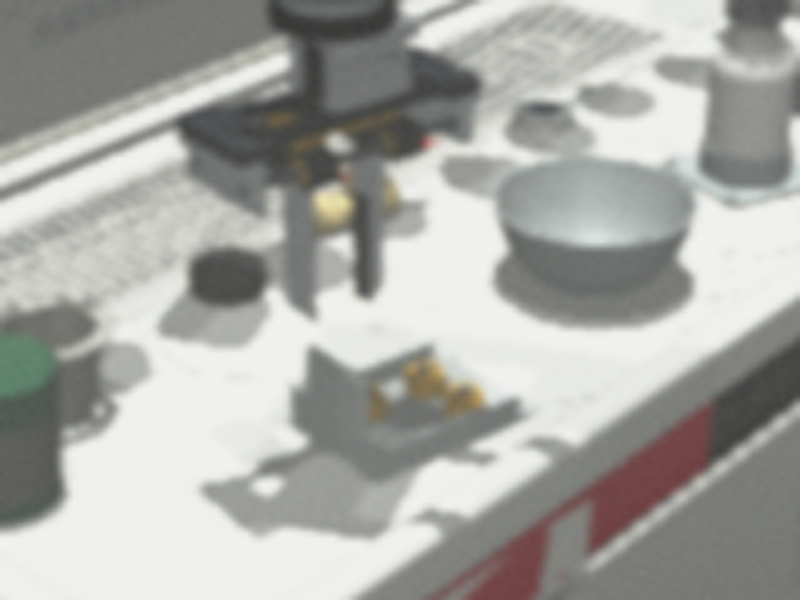

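The fingertips, at (305,315) and (365,300), straddle the line of the plate. The predicted plate point at zoom (332,365) matches its top edge, so I'll go down and grip.

Call:
move_arm([
  [-0.2, 0.005, 0.006, 0.03, 0, 0, -0.002],
  [-0.2, 0.005, 0.006, 0.08, 0, 0, -0.002],
  [-0.2, 0.005, 0.006, 0.137, 0, 0, -0.002],
  [-0.2, 0.005, 0.006, 0.137, 0, 0, -0.002],
  [-1, 0.005, 0.006, 0.137, 0, 0, -0.002],
  [-1, 0.005, 0.006, 0.137, 0, 0, -0.002],
  [-1, 0.005, 0.006, 0.137, 0, 0, -0.002],
  [-1, 0.005, 0.006, 0.137, 0, 0, -0.002],
  [-1, 0.005, 0.006, 0.137, 0, 0, -0.002],
], squeeze=35)

```text
time: 1.73
eef_pos: [0.4581, 0.2971, 0.0341]
tcp_rot: [0.264, 3.128, 0.004]
ft_force: [-0.7, 0.6, 8.6]
finger_gap: 0.0078
grasp_force: 22.5
```

Call:
move_arm([
  [-1, 0, 0, -0.01, 0, 0, 0],
  [-1, 0, 0, -0.02, 0, 0, 0],
  [-1, 0, 0, -0.04, 0, 0, 0],
  [-1, 0, 0, -0.06, 0, 0, 0],
  [-1, 0, 0, -0.06, 0, 0, 0],
  [-1, 0, 0, -0.06, 0, 0, 0],
], squeeze=45)

```text
time: 2.23
eef_pos: [0.4581, 0.2974, 0.0638]
tcp_rot: [0.265, 3.128, 0.005]
ft_force: [-0.1, 0.8, -3.6]
finger_gap: 0.0075
grasp_force: 45.0
```

```bash
python3 -c "
from h import *
s=readout.sense();print(s['time'],s['eef_pos'],Ro.from_rotvec(s['tcp_rot']).as_matrix(),s['ft_force'],s['torque'],s['finger_gap'])
im=optics.get_image('top');cv2.imwrite('pics/t1.png',im[:,:,::-1])
im=optics.get_image('scene')[:,:,::-1]
cv2.imwrite('pics/s2.png',cv2.resize(im[170:290,230:390],None,fx=5,fy=5,interpolation=cv2.INTER_CUBIC))"
```

```text
2.2333 [0.4581 0.2974 0.0638] [[-0.9858  0.1681  0.0031]
 [ 0.1681  0.9858  0.0031]
 [-0.0025  0.0036 -1.    ]] [-0.0637  0.772  -3.6283] [ 0.1451 -0.0071 -0.0432] 0.007506303564121164
```

View pics/s2.png

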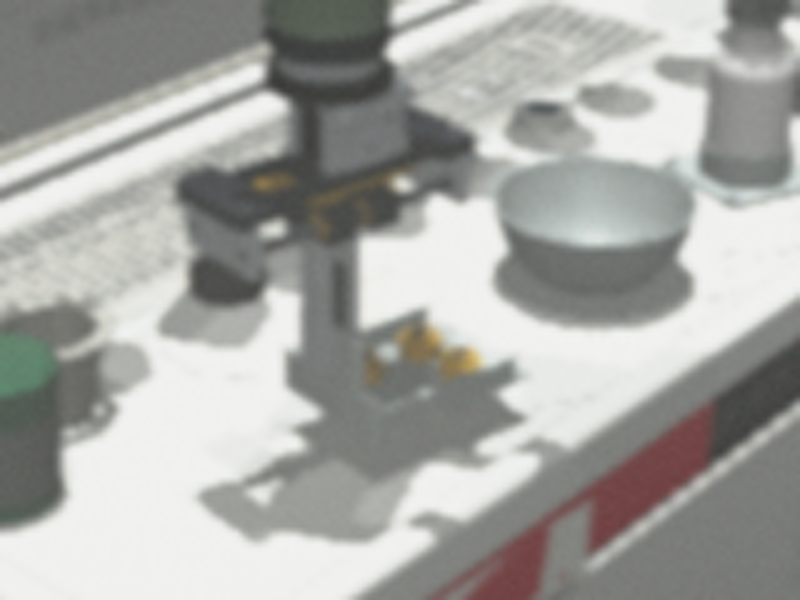

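```bash
cat >> h.py <<'E'
def rel(cp,cR,p,R): return np.r_[cR.inv().apply(np.array(p)-cp)/.5,(cR.inv()*R).as_rotvec()/np.pi].round(4)
def tcp_lip(lip,az,tilt):
    R=tool(az,tilt);return np.array(lip)-R.apply([0,-.126,.03]),R
E
python3 -c "
from h import *
c=np.array([.4565,.2959,.0615]);R=tool(80)
p,Q=tcp_lip([.478,.044,.11],80,0);d=rel(c,R,p,Q);print(p,d)
for f in(.06,.18,.346,.526,.692,.812,.902,.962,1):print((d*f)[:3].round(3))
for t in(-5,5):print(tool(80,t).apply([0,-.126,.03]))
"
```

```text
[0.4999 0.1681 0.14  ] [-0.1298 -0.2367 -0.157   0.      0.      0.    ]
[-0.008 -0.014 -0.009]
[-0.023 -0.043 -0.028]
[-0.045 -0.082 -0.054]
[-0.068 -0.125 -0.083]
[-0.09  -0.164 -0.109]
[-0.105 -0.192 -0.127]
[-0.117 -0.214 -0.142]
[-0.125 -0.228 -0.151]
[-0.13  -0.237 -0.157]
[-0.0213 -0.121  -0.0409]
[-0.0223 -0.1262 -0.0189]
```

Call:
move_arm([
  [-1, -0.008, -0.014, -0.009, 0, 0, 0],
  [-1, -0.023, -0.043, -0.028, 0, 0, 0],
  [-1, -0.045, -0.082, -0.054, 0, 0, 0],
  [-1, -0.068, -0.125, -0.083, 0, 0, 0],
  [-1, -0.09, -0.164, -0.109, 0, 0, 0],
  [-1, -0.105, -0.192, -0.127, 0, 0, 0],
  [-1, -0.117, -0.214, -0.142, 0, 0, 0],
  [-1, -0.125, -0.228, -0.151, 0, 0, 0],
  [-1, -0.13, -0.237, -0.157, 0, 0, 0],
  [-1, -0.13, -0.237, -0.157, 0, 0, 0],
])

```text
time: 3.17
eef_pos: [0.5016, 0.1683, 0.141]
tcp_rot: [0.266, 3.129, 0.003]
ft_force: [0.7, 0.6, -3.0]
finger_gap: 0.0077
grasp_force: 45.0
```

```bash
python3 -c "
from h import *
s=readout.sense();print(s['time'],s['eef_pos'],Ro.from_rotvec(s['tcp_rot']).as_matrix(),s['ft_force'],s['joint_positions'])
a=optics.get_image('top').astype(int)[:,:,::-1];cv2.imwrite('pics/t2.png',a.astype(np.uint8));sat=a.max(2)-a.min(2)
m=np.zeros(sat.shape,bool);m[190:260,225:350]=1
for c,st in blob((sat>60)&m,6):print(c,st[4])
p0,R0=[.4999,.1681,.14],tool(80)
prev=0
def out(seq,lip):
    for t in seq:
        p,R=tcp_lip(lip,80,t);print(t,rel(p0,R0,p,R))
out([-3,-6,-8,-9,-10,-11,-12,-12.7,-13.4,-14],[.478,.044,.088])
"
```

```text
3.1667 [0.5016 0.1683 0.141 ] [[-0.9856  0.169   0.001 ]
 [ 0.169   0.9856  0.0018]
 [-0.0007  0.0019 -1.    ]] [ 0.6593  0.6195 -2.97  ] [ 0.1591  0.1718  1.7227  0.0017  1.2458 -1.2424]
[296.8261 216.5652] 23
[294.3214 228.7143] 28
-3 [ 0.     -0.0035  0.0309 -0.0167 -0.      0.    ]
-6 [ 0.     -0.0077  0.018  -0.0333  0.     -0.    ]
-8 [ 0.     -0.0108  0.0095 -0.0444  0.      0.    ]
-9 [ 0.     -0.0125  0.0053 -0.05    0.      0.    ]
-10 [ 0.     -0.0143  0.0012 -0.0556  0.     -0.    ]
-11 [ 0.     -0.0161 -0.003  -0.0611  0.     -0.    ]
-12 [ 0.     -0.018  -0.0071 -0.0667  0.      0.    ]
-12.7 [ 0.     -0.0194 -0.0099 -0.0706  0.      0.    ]
-13.4 [ 0.     -0.0208 -0.0128 -0.0744  0.      0.    ]
-14 [ 0.     -0.022  -0.0152 -0.0778  0.     -0.    ]
```

Call:
move_arm([
  [-1, 0, -0.0035, 0.012, -0.0167, 0, 0],
  [-1, 0, -0.0077, 0.014, -0.0333, 0, 0],
  [-1, 0, -0.0108, 0.0095, -0.0444, 0, 0],
  [-1, 0, -0.0125, 0.0053, -0.05, 0, 0],
  [-1, 0, -0.0143, 0.0012, -0.0556, 0, 0],
  [-1, 0, -0.0161, -0.003, -0.0611, 0, 0],
  [-1, 0, -0.018, -0.0071, -0.0667, 0, 0],
  [-1, 0, -0.0194, -0.0099, -0.0706, 0, 0],
  [-1, 0, -0.0208, -0.0128, -0.0744, 0, 0],
  [-1, 0, -0.022, -0.0152, -0.0778, 0, 0],
])

```text
time: 4.05
eef_pos: [0.4994, 0.1581, 0.1485]
tcp_rot: [0.261, 3.086, 0.383]
ft_force: [0.4, -0.7, -3.5]
finger_gap: 0.0075
grasp_force: 45.0
```

```bash
python3 -c "
from h import *
s=readout.sense();print(s['time'],s['eef_pos'],Ro.from_rotvec(s['tcp_rot']).as_matrix(),s['ft_force'],s['torque'],s['joint_positions'])
L=[.478,.044,.088];p0,R0=tcp_lip(L,80,-14)
for t in [-14.5,-15,-15.6,-16.2,-16.8,-17.4,-18,-18.6,-19.2,-19.8]:
        p,R=tcp_lip(L,80,t);print(t,rel(p0,R0,p,R))
p0,R0=tcp_lip(L,80,-19.8)
for t in [-20.5,-21.2,-22,-23,-24,-26,-29,-32,-35,-38]:
        p,R=tcp_lip(L,80,t);print(t,rel(p0,R0,p,R))
"
```

```text
4.05 [0.4994 0.1581 0.1485] [[-0.9858  0.1627  0.0415]
 [ 0.1679  0.9559  0.2412]
 [-0.0004  0.2447 -0.9696]] [ 0.3801 -0.7288 -3.5491] [-0.0962 -0.0025 -0.0064] [-0.0217  0.0968  1.8146  0.2622  1.2046 -1.5151]
-14.5 [-0.     -0.0005 -0.0022 -0.0028  0.      0.    ]
-15 [-0.     -0.0011 -0.0044 -0.0056  0.      0.    ]
-15.6 [-0.     -0.0018 -0.007  -0.0089  0.      0.    ]
-16.2 [-0.     -0.0025 -0.0096 -0.0122  0.     -0.    ]
-16.8 [ 0.     -0.0032 -0.0122 -0.0156 -0.      0.    ]
-17.4 [ 0.     -0.004  -0.0148 -0.0189 -0.      0.    ]
-18 [-0.     -0.0048 -0.0174 -0.0222  0.      0.    ]
-18.6 [-0.     -0.0056 -0.02   -0.0256  0.      0.    ]
-19.2 [-0.     -0.0065 -0.0226 -0.0289  0.      0.    ]
-19.8 [-0.     -0.0074 -0.0252 -0.0322 -0.      0.    ]
-20.5 [-0.     -0.0008 -0.0031 -0.0039  0.     -0.    ]
-21.2 [ 0.     -0.0015 -0.0061 -0.0078  0.     -0.    ]
-22 [-0.     -0.0025 -0.0096 -0.0122 -0.     -0.    ]
-23 [-0.     -0.0037 -0.014  -0.0178 -0.     -0.    ]
-24 [-0.     -0.0051 -0.0183 -0.0233 -0.      0.    ]
-26 [ 0.     -0.008  -0.0269 -0.0344 -0.     -0.    ]
-29 [-0.     -0.0128 -0.0395 -0.0511  0.     -0.    ]
-32 [-0.     -0.0184 -0.0519 -0.0678  0.     -0.    ]
-35 [-0.     -0.0245 -0.064  -0.0844  0.     -0.    ]
-38 [-0.     -0.0313 -0.0757 -0.1011  0.     -0.    ]
```

Call:
move_arm([
  [-1, 0, -0.0005, -0.0022, -0.0028, 0, 0],
  [-1, 0, -0.0011, -0.0044, -0.0056, 0, 0],
  [-1, 0, -0.0018, -0.007, -0.0089, 0, 0],
  [-1, 0, -0.0025, -0.0096, -0.0122, 0, 0],
  [-1, 0, -0.0032, -0.0122, -0.0156, 0, 0],
  [-1, 0, -0.004, -0.0148, -0.0189, 0, 0],
  [-1, 0, -0.0048, -0.0174, -0.0222, 0, 0],
  [-1, 0, -0.0056, -0.02, -0.0256, 0, 0],
  [-1, 0, -0.0065, -0.0226, -0.0289, 0, 0],
  [-1, 0, -0.0074, -0.0252, -0.0322, 0, 0],
])

```text
time: 4.88
eef_pos: [0.4982, 0.1515, 0.1598]
tcp_rot: [0.258, 3.054, 0.538]
ft_force: [-0.1, -0.5, -3.5]
finger_gap: 0.0077
grasp_force: 45.0
```

Call:
move_arm([
  [-1, 0, -0.0008, -0.0031, -0.0039, 0, 0],
  [-1, 0, -0.0015, -0.0061, -0.0078, 0, 0],
  [-1, 0, -0.0025, -0.0096, -0.0122, 0, 0],
  [-1, 0, -0.0037, -0.014, -0.0178, 0, 0],
  [-1, 0, -0.0051, -0.0183, -0.0233, 0, 0],
  [-1, 0, -0.008, -0.0269, -0.0344, 0, 0],
  [-1, 0, -0.0128, -0.0395, -0.0511, 0, 0],
  [-1, 0, -0.0184, -0.0519, -0.0678, 0, 0],
  [-1, 0, -0.0245, -0.064, -0.0844, 0, 0],
  [-1, 0, -0.0313, -0.0757, -0.1011, 0, 0],
])

```text
time: 5.72
eef_pos: [0.4941, 0.1237, 0.1908]
tcp_rot: [0.245, 2.904, 1.007]
ft_force: [-0.1, 0.3, -1.6]
finger_gap: 0.0076
grasp_force: 45.0
```

```bash
python3 -c "
from h import *
s=readout.sense();print(s['time'],s['eef_pos'],Ro.from_rotvec(s['tcp_rot']).as_matrix(),s['ft_force'],s['torque'],s['joint_positions'])
a=optics.get_image('top')[:,:,::-1].astype(int);sat=a.max(2)-a.min(2)
m=np.zeros(sat.shape,bool);m[190:270,225:360]=1
for c,st in blob((sat>60)&m,4):print(c,st[4])
A=a[170:270,240:360].astype(np.uint8);b=optics.get_image('scene')[150:250,290:410,::-1]
cv2.imwrite('pics/m1.png',cv2.resize(np.hstack([A,b]),None,fx=3.3,fy=3.3,interpolation=cv2.INTER_CUBIC))
L=[.478,.044,.088];p0,R0=tcp_lip(L,80,-38)
for t,l in((-20,[.478,.06,.1]),(0,[.470,.1,.13])):
  p,R=tcp_lip(l,80,t);print(p,rel(p0,R0,p,R))
"
```

```text
5.7167 [0.4941 0.1237 0.1908] [[-0.9857  0.1307  0.1063]
 [ 0.1684  0.7742  0.6101]
 [-0.0026  0.6193 -0.7852]] [-0.0752  0.2629 -1.6245] [-0.4706  0.0934  0.0116] [-0.3696  0.0692  1.8926  0.6665  1.3825 -1.9701]
[0.4968 0.1665 0.1713] [ 0.0056  0.0458  0.0813  0.1    -0.     -0.    ]
[0.4919 0.2241 0.16  ] [ 0.0352  0.12    0.1679  0.2111 -0.      0.    ]
```

View pics/m1.png

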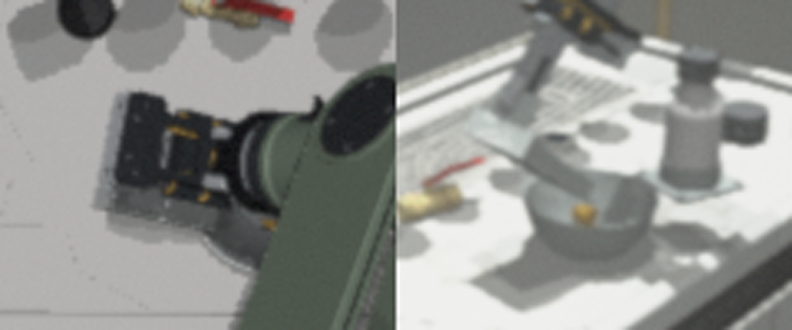

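The nuts have slid off: the load fell from 3.5 to 1.6 N, and a nut shows at the bowl at (585,213). I'll back away, level the tray and look at the bowl.

Call:
move_arm([
  [-1, 0, 0, 0, 0, 0, 0],
  [-1, 0, 0, 0, 0, 0, 0],
  [-1, 0.0014, 0.0115, 0.0203, 0.025, 0, 0],
  [-1, 0.0028, 0.0229, 0.0406, 0.05, 0, 0],
  [-1, 0.0056, 0.0458, 0.0813, 0.1, 0, 0],
  [-1, 0.015, 0.07, 0.11, 0.135, 0, 0],
  [-1, 0.025, 0.095, 0.14, 0.175, 0, 0],
  [-1, 0.0352, 0.12, 0.1679, 0.2111, 0, 0],
  [-1, 0.0352, 0.12, 0.1679, 0.2111, 0, 0],
])

```text
time: 6.57
eef_pos: [0.4911, 0.2356, 0.1617]
tcp_rot: [0.243, 3.13, 0.006]
ft_force: [-0.1, 1.2, -1.5]
finger_gap: 0.0078
grasp_force: 45.0
```

```bash
python3 -c "
from h import *
s=readout.sense();print(s['time'],s['eef_pos'],Ro.from_rotvec(s['tcp_rot']).as_matrix(),s['ft_force'],s['torque'])
a=optics.get_image('top')[:,:,::-1].astype(int);sat=a.max(2)-a.min(2);cv2.imwrite('pics/t3.png',a.astype(np.uint8))
m=np.zeros(sat.shape,bool);m[190:270,210:420]=1
for c,st in blob((sat>50)&m,4):print(c,st[4],ray('top',c,.02))
A=a[170:270,240:360].astype(np.uint8);b=optics.get_image('scene')[150:250,290:410,::-1]
cv2.imwrite('pics/m2.png',cv2.resize(np.hstack([A,b]),None,fx=3.3,fy=3.3,interpolation=cv2.INTER_CUBIC))
p0,R0=np.array([.4919,.2241,.16]),tool(80)
for z in(.09,.0355):print(rel(p0,R0,[.4575,.2960,z],tool(80)))
"
```

```text
6.5667 [0.4911 0.2356 0.1617] [[-0.988   0.1544  0.0021]
 [ 0.1544  0.988   0.0034]
 [-0.0016  0.0036 -1.    ]] [-0.0555  1.1716 -1.4789] [ 0.0915 -0.0565 -0.0083]
[326.5474 223.6947] 95 [ 0.4936 -0.0153  0.02  ]
[323.1818 235.2727] 33 [ 0.4566 -0.0046  0.02  ]
[0.0927 0.1297 0.14   0.     0.     0.    ]
[0.0927 0.1297 0.249  0.     0.     0.    ]
```

View pics/m2.png

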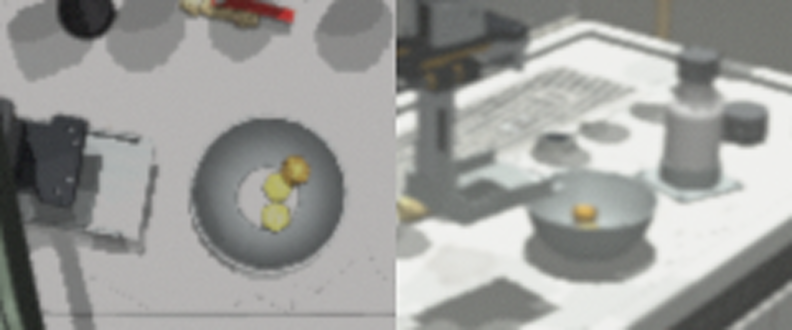

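All three nuts are in the bowl, at about (276,187), (295,170) and (276,216). Next I'll set the tray back down.

Call:
move_arm([
  [-1, 0.04, 0.05, 0.06, 0, 0, 0],
  [-1, 0.093, 0.12, 0.14, 0, 0, 0],
  [-1, 0.093, 0.12, 0.17, 0, 0, 0],
  [-1, 0.093, 0.12, 0.2, 0, 0, 0],
  [-1, 0.093, 0.12, 0.2, 0, 0, 0],
  [-1, 0.093, 0.12, 0.2, 0, 0, 0],
  [-1, 0.093, 0.12, 0.2, 0, 0, 0],
])

```text
time: 7.25
eef_pos: [0.4589, 0.2913, 0.0624]
tcp_rot: [0.269, 3.127, 0.005]
ft_force: [0.6, 1.0, -2.0]
finger_gap: 0.0077
grasp_force: 45.0
```

```bash
python3 -c "
from h import *
s=readout.sense();print(s['time'],s['eef_pos'],Ro.from_rotvec(s['tcp_rot']).as_matrix(),s['ft_force'],s['torque'])
print(row([s['eef_pos'][0],s['eef_pos'][1],.0345],tool(81)))
"
```

```text
7.25 [0.4589 0.2913 0.0624] [[-0.9854  0.1705  0.0029]
 [ 0.1705  0.9854  0.0031]
 [-0.0023  0.0035 -1.    ]] [ 0.6428  0.9584 -1.9752] [ 0.0879 -0.0009  0.0223]
[ 0.0001 -0.0002  0.0559  0.0011  0.0007 -0.0045]
```

Call:
move_arm([
  [-1, 0, 0, 0.02, 0, 0, 0],
  [-1, 0, 0, 0.04, 0, 0, 0],
  [-1, 0, 0, 0.05, 0, 0, 0],
  [-1, 0, 0, 0.054, 0, 0, 0],
  [-1, 0, 0, 0.057, 0, 0, 0],
  [-1, 0, 0, 0.057, 0, 0, 0],
])

```text
time: 7.75
eef_pos: [0.4572, 0.2917, 0.0341]
tcp_rot: [-0.265, -3.13, -0.001]
ft_force: [-5.5, -2.1, 11.6]
finger_gap: 0.0073
grasp_force: 45.0
```

Call:
move_arm([
  [-1, 0, 0, -0.003, 0, 0, 0],
  [-0.28, 0, 0, -0.003, 0, 0, 0],
  [-0.28, 0, 0, -0.003, 0, 0, 0],
  [-0.28, 0, 0, -0.003, 0, 0, 0],
  [-0.28, 0, 0, -0.06, 0, 0, 0],
  [-0.28, 0, 0, -0.14, 0, 0, 0],
  [0.2, 0, 0, -0.22, 0, 0, 0],
  [0.5, 0, 0, -0.3, 0, 0, 0],
  [0.7, 0, 0, -0.36, 0, 0, 0],
  [0.7, 0, 0, -0.36, 0, 0, 0],
])

```text
time: 8.58
eef_pos: [0.4618, 0.2939, 0.2209]
tcp_rot: [0.264, 3.117, 0.014]
ft_force: [1.2, 0.5, 1.0]
finger_gap: 0.0569
grasp_force: 0.0
```

```bash
python3 -c "
from h import *
s=readout.sense();print(s['time'],s['eef_pos'],Ro.from_rotvec(s['tcp_rot']).as_matrix(),s['ft_force'],s['joint_positions'],s['finger_gap'])
for az in(80,60,45):print(az,row([.4884,-.2174,.24],tool(az)))
"
```

```text
8.5833 [0.4618 0.2939 0.2209] [[-0.9857  0.1678  0.0146]
 [ 0.168   0.9858  0.0079]
 [-0.013   0.0103 -0.9999]] [1.1858 0.5032 1.0122] [ 0.4078  0.124   1.6048  0.0015  1.3963 -0.9946] 0.05690858448022651
80 [-0.2248 -0.9988 -0.0456  0.0033  0.0041  0.0019]
60 [-0.2248 -0.9988 -0.0456  0.004   0.0035  0.113 ]
45 [-0.2248 -0.9988 -0.0456  0.0044  0.003   0.1963]
```

Call:
move_arm([
  [0.7, -0.225, -0.999, -0.045, 0.004, 0.004, 0.363],
  [0.7, -0.225, -0.999, -0.045, 0.004, 0.004, 0.363],
  [0.7, -0.225, -0.999, -0.045, 0.004, 0.004, 0.363],
  [0.7, -0.225, -0.999, -0.045, 0.004, 0.004, 0.363],
  [0.7, -0.225, -0.999, -0.045, 0.004, 0.004, 0.363],
  [0.7, -0.225, -0.999, -0.045, 0.004, 0.004, 0.363],
  [0.7, -0.225, -0.999, -0.045, 0.004, 0.004, 0.363],
  [0.7, -0.225, -0.999, -0.045, 0.004, 0.004, 0.363],
  [0.7, -0.225, -0.999, -0.045, 0.004, 0.004, 0.363],
  [0.7, -0.225, -0.999, -0.045, 0.004, 0.004, 0.363],
])

```text
time: 9.42
eef_pos: [0.4784, -0.1258, 0.2292]
tcp_rot: [-1.91, -2.476, 0.014]
ft_force: [0.6, 0.0, 0.3]
finger_gap: 0.0797
grasp_force: 0.0
```

```bash
python3 -c "
from h import *
s=readout.sense();print(s['time'],s['eef_pos'],Ro.from_rotvec(s['tcp_rot']).as_matrix())
print(row([.4884,-.2174,.20],tool(15)))
a=optics.get_image('top')[:,:,::-1].astype(int);sat=a.max(2)-a.min(2)
print(a[222,399]);cv2.imwrite('pics/t4.png',a.astype(np.uint8))
b=cv2.imread('pics/scene0.png')
"
```

```text
9.4167 [ 0.4784 -0.1258  0.2292] [[-0.254   0.9671 -0.017 ]
 [ 0.9672  0.254   0.0016]
 [ 0.0059 -0.0161 -0.9999]]
[-0.1826 -0.0262  0.0577 -0.0051 -0.0019 -0.0016]
[61 69 61]
```

Call:
move_arm([
  [0.8, -0.1826, -0.026, 0.058, -0.005, -0.002, -0.002],
  [0.8, -0.1826, -0.026, 0.058, -0.005, -0.002, -0.002],
  [0.8, -0.1826, -0.026, 0.058, -0.005, -0.002, -0.002],
  [0.8, -0.1826, -0.026, 0.058, -0.005, -0.002, -0.002],
  [0.8, -0.1826, -0.026, 0.058, -0.005, -0.002, -0.002],
  [0.8, -0.1826, -0.026, 0.058, -0.005, -0.002, -0.002],
])

```text
time: 9.97
eef_pos: [0.4896, -0.214, 0.2007]
tcp_rot: [1.904, 2.499, 0.0]
ft_force: [-0.8, -0.2, 0.1]
finger_gap: 0.0847
grasp_force: 0.0
```

```bash
python3 -c "
from h import *
s=readout.sense();print(s['time'],s['eef_pos'],Ro.from_rotvec(s['tcp_rot']).as_matrix(),s['ft_force'])
print(row([.4884,-.2174,.1345],tool(15)))
# cap in scene image: crop
b=optics.get_image('scene')[130:230,320:440,::-1]; print(proj('scene',[.4884,-.2174,.1645])-[320,130])
cv2.imwrite('pics/m3.png',cv2.resize(b,None,fx=6,fy=6,interpolation=cv2.INTER_CUBIC))
"
```

```text
9.9667 [ 0.4896 -0.214   0.2007] [[-0.2657  0.9641  0.0002]
 [ 0.9641  0.2657  0.0002]
 [ 0.0001  0.0002 -1.    ]] [-0.7555 -0.2295  0.1452]
[-0.006  -0.0042  0.1323  0.0001 -0.      0.0023]
[60.8874 35.7642]
```

View pics/m3.png

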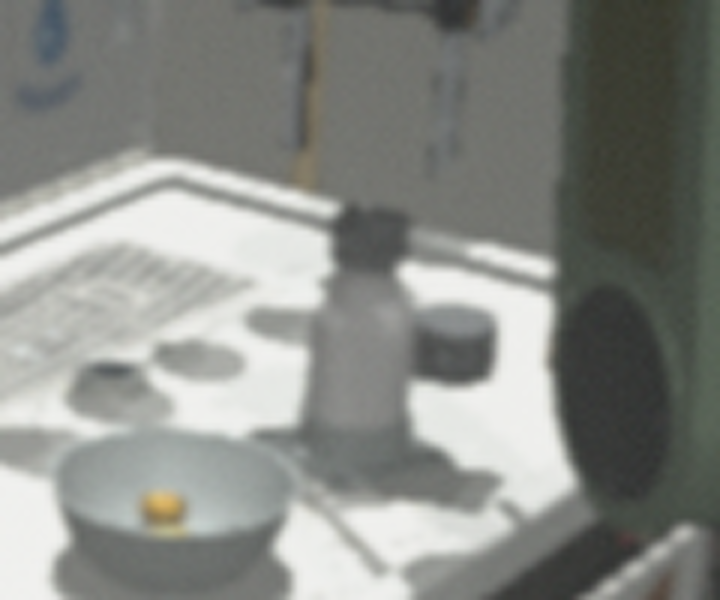

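The cap top shows at zoom (371,212), as predicted (365,215). The fingers, at (295,150) and (450,180), are centred over it, so I'll descend.

Call:
move_arm([
  [0.8, -0.006, -0.004, 0.02, 0, 0, 0.002],
  [0.8, -0.006, -0.004, 0.06, 0, 0, 0.002],
  [0.8, -0.006, -0.004, 0.1, 0, 0, 0.002],
  [0.8, -0.006, -0.004, 0.132, 0, 0, 0.002],
  [0.8, -0.006, -0.004, 0.132, 0, 0, 0.002],
  [0.8, -0.006, -0.004, 0.132, 0, 0, 0.002],
])

```text
time: 10.52
eef_pos: [0.4878, -0.2176, 0.1339]
tcp_rot: [-1.911, -2.492, 0.001]
ft_force: [-0.0, -1.4, 0.2]
finger_gap: 0.0844
grasp_force: 0.0
```

Call:
move_arm([
  [-1, 0, 0, 0, 0, 0, 0],
  [-1, 0, 0, 0, 0, 0, 0],
  [-1, 0, 0, 0, 0, 0, 0],
  [-1, 0, 0, 0, 0, 0, 0],
  [-1, 0, 0, 0, 0, 0, 0],
  [-1, 0, 0, 0, 0, 0, 0],
  [-1, 0, 0, 0, 0, 0, 0],
], squeeze=40)

```text
time: 11.1
eef_pos: [0.4875, -0.2194, 0.1351]
tcp_rot: [-1.913, -2.492, 0.004]
ft_force: [-4.2, -1.3, 2.7]
finger_gap: 0.0491
grasp_force: 40.0
```

Call:
move_arm([
  [-1, 0, 0, 0.005, 0, 0, 0],
  [-1, 0, 0, 0.01, 0, 0, 0],
  [-1, 0, 0, 0.014, 0, 0, 0],
  [-1, 0, 0, 0.014, 0, 0, 0],
  [-1, 0, 0, 0.014, 0, 0, 0],
], squeeze=50)

```text
time: 11.52
eef_pos: [0.4878, -0.2194, 0.1294]
tcp_rot: [1.913, 2.492, -0.003]
ft_force: [-7.8, 0.9, 11.0]
finger_gap: 0.0489
grasp_force: 50.0
```

Call:
move_arm([
  [-1, 0, -0.003, 0.0026, 0, 0, 0],
  [-1, 0, -0.003, 0.0026, 0, 0, 0],
  [-1, 0, -0.003, 0.0026, 0, 0, 0],
])

```text
time: 11.77
eef_pos: [0.488, -0.2195, 0.1288]
tcp_rot: [1.911, 2.489, 0.001]
ft_force: [-4.5, 2.4, 11.5]
finger_gap: 0.049
grasp_force: 50.0
```

Call:
move_arm([
  [-1, 0, 0, 0.0014, 0, 0, -0.01],
  [-1, 0, 0, 0.0014, 0, 0, -0.03],
  [-1, 0, 0, 0.0014, 0, 0, -0.05],
  [-1, 0, 0, 0.0014, 0, 0, -0.07],
  [-1, 0, 0, 0.0014, 0, 0, -0.1],
  [-1, 0, 0, 0.0014, 0, 0, -0.13],
  [-1, 0, 0, 0.0014, 0, 0, -0.16],
  [-1, 0, 0, 0.0014, 0, 0, -0.16],
])

```text
time: 12.43
eef_pos: [0.4902, -0.2201, 0.1291]
tcp_rot: [1.226, 2.884, 0.001]
ft_force: [0.4, 2.1, 10.8]
finger_gap: 0.049
grasp_force: 50.0
```

```bash
python3 -c "
from h import *
s=readout.sense();print(s['eef_pos'],np.degrees(np.arctan2(*Ro.from_rotvec(s['tcp_rot']).as_matrix()[[1,0],1])),s['ft_force'],s['torque'],s['joint_positions'])
"
```

```text
[ 0.4902 -0.2201  0.1291] 43.949024384869816 [ 0.4262  2.099  10.8238] [0.3346 0.0427 0.0145] [-0.5843  0.1977  1.719   0.0019  1.2168 -1.352 ]
```

Call:
move_arm([
  [-1, 0, 0, 0.0014, 0, 0, -0.03],
  [-1, 0, 0, 0.0014, 0, 0, -0.06],
  [-1, 0, 0, 0.0014, 0, 0, -0.09],
  [-1, 0, 0, 0.0014, 0, 0, -0.12],
  [-1, 0, 0, 0.0014, 0, 0, -0.155],
  [-1, 0, 0, 0.0014, 0, 0, -0.19],
  [-1, 0, 0, 0.0014, 0, 0, -0.22],
  [-1, 0, 0, 0.0014, 0, 0, -0.25],
  [-1, 0, 0, 0.0014, 0, 0, -0.28],
  [-1, 0, 0, 0.0014, 0, 0, -0.29],
])

```text
time: 13.27
eef_pos: [0.4897, -0.2186, 0.1281]
tcp_rot: [-0.169, 3.131, -0.0]
ft_force: [-1.0, 4.8, 11.6]
finger_gap: 0.0486
grasp_force: 50.0
```

```bash
python3 -c "
from h import *
s=readout.sense();print(s['eef_pos'],np.degrees(np.arctan2(*Ro.from_rotvec(s['tcp_rot']).as_matrix()[[1,0],1])),s['ft_force'],s['torque'],s['joint_positions'])
"
```

```text
[ 0.4897 -0.2186  0.1281] 96.1707193079189 [-0.9562  4.8016 11.6154] [ 0.9071  0.2315 -0.0602] [-0.5836  0.1985  1.7205  0.0038  1.2174 -2.2634]
```

Call:
move_arm([
  [-1, 0, 0, -0.007, 0, 0, 0],
  [-1, 0, 0, -0.014, 0, 0, 0],
  [-1, 0, 0, -0.021, 0, 0, 0],
  [-1, 0, 0, -0.028, 0, 0, 0],
  [-1, 0, 0, -0.03, 0, 0, 0],
  [-1, 0, 0, -0.03, 0, 0, 0],
])

```text
time: 13.77
eef_pos: [0.4876, -0.2185, 0.1398]
tcp_rot: [-0.163, 3.136, 0.001]
ft_force: [2.7, 3.0, 0.7]
finger_gap: 0.0492
grasp_force: 50.0
```

Call:
move_arm([
  [-1, 0, 0, -0.015, 0, 0, 0],
  [-1, 0, 0, -0.035, 0, 0, 0],
  [-1, 0, 0, -0.06, 0, 0, 0],
  [-1, 0, 0, -0.085, 0, 0, 0],
  [-1, 0, 0, -0.1, 0, 0, 0],
  [-1, 0, 0, -0.11, 0, 0, 0],
  [-1, 0, 0, -0.11, 0, 0, 0],
  [-1, 0, 0, -0.11, 0, 0, 0],
  [-1, 0, 0, -0.11, 0, 0, 0],
  [-1, 0, 0, -0.11, 0, 0, 0],
])

```text
time: 14.6
eef_pos: [0.4863, -0.219, 0.1941]
tcp_rot: [0.164, -3.136, 0.0]
ft_force: [0.0, -0.0, -0.6]
finger_gap: 0.049
grasp_force: 50.0
```

```bash
python3 -c "
from h import *
s=readout.sense();print(s['eef_pos'],Ro.from_rotvec(s['tcp_rot']).as_matrix(),s['ft_force'],s['joint_vel'])
b=optics.get_image('scene')[110:240,290:440,::-1]; a=optics.get_image('top')[150:280,200:350,::-1]
cv2.imwrite('pics/m4.png',cv2.resize(np.hstack([a,b]),None,fx=2.65,fy=2.65,interpolation=cv2.INTER_CUBIC))
"
```

```text
[ 0.4863 -0.219   0.1941] [[-0.9946 -0.1042 -0.0011]
 [-0.1042  0.9946 -0.0001]
 [ 0.0011  0.     -1.    ]] [ 0.0402 -0.0272 -0.565 ] [ 0.0016 -0.001  -0.0027  0.0002 -0.001   0.0004]
```

View pics/m4.png

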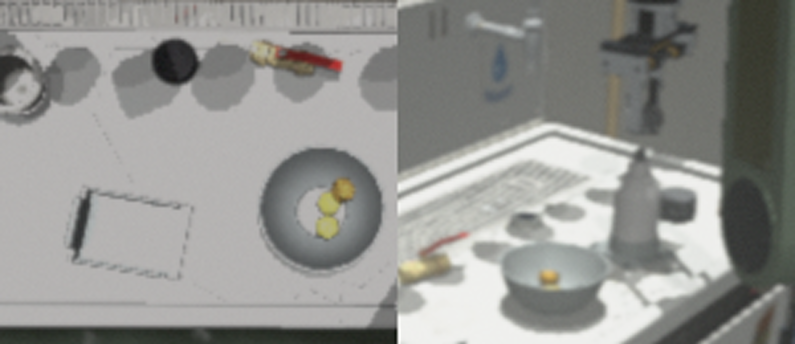

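The cap is off and held above the open bottle at (640,110). The tray lies flat and empty, all three nuts are in the bowl, and the arm is still.

```bash
python3 -c "
from bench import robot
print(robot.hand_in())"
```

```text
the job is handed in; nothing more can be done
None
```

The job is handed in: all three nuts are in the bowl, the empty tray is flat on the worktop, and the cap is unscrewed and held still about 6 cm above where it sat, over the bottle.

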